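# Pack the two-tier tea box

### The job

Pack the wooden tea box: raise its hinged tray, which has a tab at the front, until it stands open by itself, then put the black tea carton flat in the long bay of the lower tier and stand the loose espresso cup softly in the empty front cup bay, beside the cup that is already there. Finally lower the tray gently, without letting it drop, until it is fully closed. Leave the cup in the back bay, the salt shaker, the spice jar and the red coffee packet where they are.

Things in the scene. Friction and masses are not known exactly. Their poses are not given: they have to be found in the camera images.
- tea_box: Pale wooden two-tier box, 188 (x) x 226 (y) x 87 mm high (94 with the closed tray's rims), fixed. Origin: centre of its underside; front = its own -x (towards the robot at yaw 0), +y its left, z up. Walls 8 mm; front and back walls end 79 mm up, side walls 87 mm. Inner floor 8 mm up, with low fences 6 mm thick between the bays, their tops 33 mm above the worktop. 72 mm free under the closed tray.
- flap (a joint): Angle of the hinged tray that covers the lower tier: 0 = closed, level; grows as its front edge rises (positive about the box's +y); 1.75 = fully open on its stop, leaning 10 degrees past upright, where it stays by its own weight. Let go below about 1.5 it falls shut. Hinge along the box's y at the top of the back wall. 0.22 kg, turns freely (0.2 N m to lift).
- flap_hinge (a point): Middle of the tray's hinge axis, level with the closed tray's upper face, at the top of the back wall: 96 mm behind the box's centre, 87 mm above the worktop. Axes of the box.
- flap_tab (a point): Middle of the tray's pull tab: a flat wooden tongue 32 mm wide (box's y), 9 mm thick, round-ended, sticking out 44 mm past the box's front in free air, 78 to 87 mm above the worktop. 214 mm from the hinge axis, 4.5 mm under the tray's upper face; moves and turns with the tray. Pinched across its 32 mm from above it swivels between the pads as the tray turns.
- carton_bay (a point): Centre of the long bay's floor, 8 mm above the worktop; axes of the box. The bay is 172 mm (x) x 60 mm (y); on its +y side, past a fence, lies a narrow empty slot 34 mm wide along the box's side wall, on its -y side the cup bays.
- cup_bay (a point): Centre of the floor of the front cup bay (the empty one), 8 mm above the worktop; axes of the box. The bay is 83 mm (x) x 104 mm (y), so the cup fits with its handle along the box's y, either way round.
- mate_bay (a point): Centre of the floor of the back cup bay, same size, where the other cup stands; axes of the box.
- tea_carton: Black tea carton, 50 (x) x 155 (y) x 66 mm high, lying on the worktop, 0.05 to 0.12 kg, stiff. Origin: centre of its underside; its length is its own y.
- cup: Loose green and white espresso cup on the worktop, 64 (x) x 88 (y, with the handle) x 49 mm high, 0.10 to 0.17 kg, open at the top. Origin: centre of the underside of this whole 64 x 88 footprint; z up. The bowl's axis stands at y = +12 mm, rim radius 32 mm; the handle is on its -y side, a loop from y = -22 to -44 mm, 14 mm wide (x) there beyond y = -29 mm, its top 49 mm up.
- mate_cup: The same kind of cup, already standing in the back cup bay of the box, under the tray; handle along the box's y. To be left there.
- shaker: Salt shaker with dark lid, 41 mm across, 104 mm high. Bystander; origin: centre of its underside.
- spice_jar: Spice jar with yellow lid, 44 mm across, 100 mm high. Bystander; origin: centre of its underside.
- coffee_packet: Red coffee packet, 59 x 99 x 183 mm high. Bystander; origin: centre of its underside.
Not all that is in view belongs to the job. What is shaped like the cup but purple is not meant.

How it is judged:
By the outcome, as a careful person would: the job done as asked, in the order asked, and still so for the second after the job is handed in, with the robot touching nothing.
It also fails if it takes over 72 s, if anything falls off the work surface, if the arm or the gripper's body presses on something with over 40 N, if the wrist force passes 120 N, or if a joint passes its speed limit or range.

### The arm

A 6-joint arm with a two-finger parallel gripper is mounted at the origin on a cart in front of the work surface, level with it; the furniture and walls round the work are solid. World frame = base frame: x ahead of the robot, y to its left, z up, the work surface at z = 0. Lengths are in mm, angles in rad, forces in N, time in s.
With the tool pointing down it reaches from about 350 to 975 mm from the base axis. Payload 7.1 kg.
Tool frame: the origin (TCP) lies on the centre line of the jaws, within the pads' length; the fingertips stand 17 mm ahead of it and the grasp point (between the pads) lies 2 mm behind it (tip_extent is the distance from the TCP to the fingertips, in mm); z points along the fingers, y is the line along which they close (so a half turn about z gives the same grasp; the last joint's range is limited). The gripper opens to 88 mm and grips with 3 to 60 N. Pads are 20 mm wide; open, the fingers measure 115 mm over their backs; the gripper's body (75 mm by 178 mm) begins 61 mm behind the grasp point.
Start: joints at [1.276, 0.423, 1.63, -0, 1.089, -0.019], TCP at [170.166, 601.372, 239.675] pointing down, gripper open.
Joint ranges: [-3, 3], [-0.9, 2.11], [0.09, 2.58], [-1.31, 4.45], [0.11, 2.69], [-2.54, 2.54]. Speed limits (rad/s): [2.39, 2.39, 3.01, 3.14, 3.14, 3.14].

### API

Orientations are given as a rotation vector (axis times angle).
In Python, from workcell import get_obs, get_image, camera_model, close_job, look_for, outline_of, pinpoint, tip_extent gives the robot as it stands.
- The arm moves only by the shell command python3 -m jog 'ROWS'. ROWS is text: rows parted by semicolons, each of 7 numbers parted by spaces: the shift along the tool's x, y, z as a fraction of full scale, then the turn, a rotation vector about the tool's x, y, z as a fraction of full scale, then the closure, from -1 (fully open) to 1 (shut). A call has 1 to 8 rows; each row is the pose to reach, as a shift and turn from the pose commanded when the call began, along the tool's axes at that moment; what a row does not reach only later rows make up. Full scale, the value 1, is 0.2 m for a shift and 30 degrees for a turn. A row lasts 1/10 s, in which the tool goes at most 50 mm and 8.59 degrees, less where a joint would pass 70% of its speed; a pose out of reach is approached as far as the arm can. A call with a number of a shift or a turn outside -1 to 1 is refused whole. A call with a gripper value outside its range is refused whole. The fingers move at their own pace and stop on an object; the grip force is fixed at half the most. Time passes only in rows, so rows that repeat a pose let the fingers close. It gives the time, the measured TCP pose, the force, the opening and the grip force at its end, in the units of the state.
- get_obs(): the state, without advancing time (a new reading comes with each control period).
- get_image(name): name is "scene" or "top" or "wrist"; returns the picture (480x640x3 uint8, red, green, blue); there is no depth.
- camera_model(name): a dict with "fx", "fy", "cx", "cy" (pixels), "origin" and "orientation" of the camera in the world; the wrist camera has in their place "tool_from_camera" (4x4, takes a point from camera to tool coordinates, whose origin is the TCP and whose axes are the flange's). Camera axes: x right, y down, z forward; pixel columns grow to the right and rows downward; lengths in mm; the calibration is good to about 2 mm. A picture is of the moment at which its call begins: read the wrist's pose just before it. camera_model takes no time and is no camera call.
- close_job(): hands the job in; it is judged then, once.
Trained networks look in the newest picture that a camera, given by its name, has taken for a name from the list of things; names that differ only in an ending like _2 or _b are one class to them, and where a whole thing is asked for, a point or a joint stands for the part that bears it (a point fixed in the world has none). Each returns a list of dicts, best first, with "confidence" (0 to 1); they miss things now and then, are a little off and sometimes report something else, mostly with a low value. They report only what shows in the picture. A call takes as long as a camera call. They do not tell look-alikes from the thing itself.
- look_for(target, camera): "xyz" ([x, y, z] in mm, in the coordinates of the camera as it stood for that picture, good to about 4 mm: the middle of the surface that is visible of it).
- outline_of(target, camera): "mask" (480x640 bool, what is visible of it).
- pinpoint(target, camera): "xyz" ([x, y, z] in mm, in the coordinates of the camera as it stood for that picture, good to about 4 mm: a listed point, or the origin of a listed thing).
The state is a dict: "t": time; "qpos": joint angles; "qvel": joint speeds; "joint_torque": joint torques, N m; "ee_pos": TCP position; "orientation": TCP orientation; "ft_force": force on the tool from outside, world axes, zero at the start; "moment": the same for the moment, N m; "width": finger opening in mm; "grasp_force": force on a finger pad.
Only numpy, scipy, OpenCV 4.12 (cv2) and the standard library are available. Lean on these libraries where they do the work, as an engineer would, in place of code of your own. Each camera call takes 0.05 s, during which the arm holds its last target. There are 200 camera calls.

## Working session

There is one attempt and no reset: what is moved stays moved. The work goes in short steps, Python scripts to look and compute and a shell command to move; the robot and the scene stay as the last step left them, time stands still between calls to the robot, and variables do not carry over. Pictures are saved under pics/ and viewed, at most 10 in all, crops included, and the job is handed in when it is done.

```bash
mkdir -p pics; ls
cat > h.py <<'E'
import numpy as np, cv2
from scipy.spatial.transform import Rotation as R
from workcell import *
def T(name,obs=None):
    m=camera_model(name)
    M=np.eye(4)
    if name=="wrist":
        o=obs or get_obs()
        M[:3,:3]=R.from_rotvec(o["orientation"]).as_matrix(); M[:3,3]=o["ee_pos"]
        return M@np.array(m["tool_from_camera"])
    q=np.array(m["orientation"])
    M[:3,:3]=q if q.shape==(3,3) else R.from_rotvec(q).as_matrix()
    M[:3,3]=m["origin"]; return M
def w(M,p): return (M@np.r_[p,1])[:3]
def px(name,p,M=None):
    m=camera_model(name); M=T(name) if M is None else M
    c=np.linalg.inv(M)@np.r_[p,1]; return np.array([m["fx"]*c[0]/c[2]+m["cx"],m["fy"]*c[1]/c[2]+m["cy"]])
def ray(name,uv,z,M=None):
    m=camera_model(name); M=T(name) if M is None else M
    d=M[:3,:3]@np.array([(uv[0]-m["cx"])/m["fx"],(uv[1]-m["cy"])/m["fy"],1]); o=M[:3,3]
    return o+d*(z-o[2])/d[2]
def shot(name,f,crop=None,s=1):
    im=get_image(name)[:,:,::-1]
    if crop: im=im[crop[1]:crop[3],crop[0]:crop[2]]
    cv2.imwrite("pics/"+f,cv2.resize(im,None,fx=s,fy=s,interpolation=cv2.INTER_CUBIC))
E
python3 - <<'E'
from h import *
np.set_printoptions(precision=1,suppress=True)
a=get_image("scene");b=get_image("top")
cv2.imwrite("pics/a.png",cv2.resize(np.hstack([a,b])[:,:,::-1],(800,300)))
cv2.imwrite("pics/top.png",b[:,:,::-1])
for n in ["scene","top"]:
    print(n,camera_model(n)); M=T(n)
    for t in ["flap_tab","flap_hinge","tea_box","tea_carton","cup","mate_cup","carton_bay","cup_bay","shaker","spice_jar","coffee_packet"]:
        print(t,[(w(M,d["xyz"]),round(d["confidence"],2)) for d in pinpoint(t,n)])
print(get_obs())
E
```

```text
pics
scene {'fx': 570.8972299938299, 'fy': 570.8972299938299, 'cx': 322.8930012036687, 'cy': 235.72825958588876, 'origin': array([  19.6, -525.3, 1310.1]), 'orientation': array([-2.4,  1.1, -0.3])}
flap_tab [(array([424.6,   4.9,  83.8]), 0.57), (array([542.1,  -9.7,  -0.6]), 0.55)]
flap_hinge [(array([640.4, -18.4,  83.2]), 0.55)]
tea_box [(array([541.2,  -9.5,  -4.6]), 0.79)]
tea_carton [(array([620.1, 300.2,   3.9]), 0.93)]
cup [(array([ 446.3, -459.3,   -2.6]), 0.94), (array([ 428.1, -314. ,   -0.1]), 0.87)]
mate_cup []
carton_bay []
cup_bay []
shaker [(array([ 372.6, -191.2,    1.9]), 0.84)]
spice_jar [(array([446.9, 287.3,   2.2]), 0.93)]
coffee_packet [(array([771. , 105.1,   2.2]), 0.75), (array([637.8, -16. ,  85.8]), 0.7)]
top {'fx': 453.06756490668016, 'fy': 453.06756490668016, 'cx': 321.9113248890568, 'cy': 241.91798883625674, 'origin': array([ 344. ,  -92.5, 1369.5]), 'orientation': array([-2.1,  2.1, -0.2])}
flap_tab [(array([424.9,   2.3,  79.3]), 0.94)]
flap_hinge [(array([643.5, -24.9,  85.1]), 0.75)]
tea_box [(array([544.2,  -9.5,   1.3]), 0.89)]
tea_carton [(array([621.9, 306. ,   0.5]), 0.59)]
cup [(array([ 430.2, -315.8,   -2.3]), 0.66), (array([ 452. , -459.6,    2.3]), 0.61)]
mate_cup []
carton_bay [(array([766.9, 101.6,   1.7]), 0.37)]
cup_bay [(array([494.5, -55. ,   4.9]), 0.77)]
shaker [(array([ 375.2, -185.9,    0.4]), 0.57)]
spice_jar [(array([451.1, 284.7,  -3.7]), 0.81)]
coffee_packet [(array([768. , 102.3,   0.2]), 0.8)]
{'t': 1.2, 'qpos': array([ 1.3,  0.4,  1.6,  0. ,  1.1, -0. ]), 'qvel': array([ 0.,  0.,  0.,  0., -0.,  0.]), 'joint_torque': array([ -0. , -54.5, -27.4,   0.1,   0. ,  -0. ]), 'ee_pos': array([170.2, 601.4, 239.7]), 'orientation': array([-0.4, -3.1, -0. ]), 'ft_force': array([ 0.3,  0.5, -1. ]), 'moment': array([ 0.1, -0. ,  0. ]), 'grasp_force': 0.0, 'width': 87.59543482329556}
```

View pics/top.png

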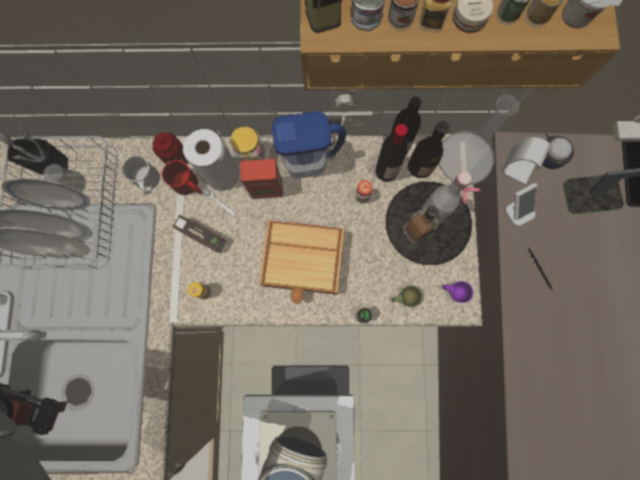

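View pics/a.png

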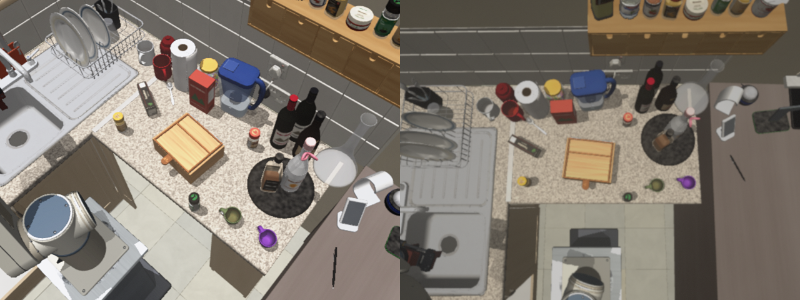

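```bash
cat >> h.py <<'E'
from scipy.optimize import minimize
def cub(x,y,z,x0=0,y0=0,z0=0): return np.array([[x0+a*x/2,y0+b*y/2,z0+c] for a in(-1,1) for b in(-1,1) for c in(0,z)],float)
def circ(r,z,x0=0,y0=0): t=np.linspace(0,2*np.pi,40); return np.c_[x0+r*np.cos(t),y0+r*np.sin(t),0*t+z]
CUP=[np.vstack([circ(32,49,0,12),circ(20,0,0,12)]),cub(14,22,37,0,-33,12)]
def fit(parts,masks,x0,Ms={}):
    def render(p,n):
        im=np.zeros((480*4,640*4),np.uint8); c,s=np.cos(p[2]),np.sin(p[2])
        for P in parts:
            W=np.c_[p[0]+c*P[:,0]-s*P[:,1],p[1]+s*P[:,0]+c*P[:,1],P[:,2]]
            uv=np.array([px(n,q,Ms.get(n)) for q in W])
            cv2.fillConvexPoly(im,cv2.convexHull((uv*4+2).astype(np.int32)),1)
        return cv2.resize(im.astype(np.float32),(640,480),interpolation=cv2.INTER_AREA)
    def f(v):
        p=[v[0],v[1],v[2]/100]; return sum(np.abs(render(p,n)-m).sum()/m.sum() for n,m in masks.items())
    v0=np.array([x0[0],x0[1],x0[2]*100])
    r=minimize(f,v0,method="Nelder-Mead",options=dict(initial_simplex=np.vstack([v0,v0+[8,0,0],v0+[0,8,0],v0+[0,0,12]]),xatol=.2,fatol=1e-4,maxiter=150))
    return r.x*[1,1,.01],r.fun
E
cat > m.py <<'E'
from h import *
import sys
np.set_printoptions(precision=3,suppress=True)
im={n:get_image(n) for n in("scene","top")}
c1=cv2.resize(im["scene"][310:420,290:480,::-1],(800,463),interpolation=cv2.INTER_CUBIC)
cv2.imwrite("pics/cups.png",c1)
def mask(t,p):
    o={}
    for n in("scene","top"):
        u=px(n,p); 
        for d in outline_of(t,n):
            ys,xs=np.nonzero(d["mask"])
            if np.hypot(xs.mean()-u[0],ys.mean()-u[1])<25: o[n]=d["mask"].astype(np.float32);print(t,n,d["confidence"],len(xs));break
    return o
for t,parts,p,yaws in [("tea_box",[cub(188,226,91)],(543,-10,50),(-.1,)),("tea_carton",[cub(50,155,66)],(621,303,35),(.9,-.9,.4)),("cup",CUP,(429,-315,25),(0,3.1,))]:
    mk=mask(t,p)
    for n in mk:
        for y in yaws: print(n,*fit(parts,{n:mk[n]},(p[0],p[1],y)))
    for y in yaws: print("both",*fit(parts,mk,(p[0],p[1],y)))
E
python3 m.py
```

```text
tea_box top 0.91 5517
top [548.654 -10.278  -0.111] 0.05323318764567375
both [548.654 -10.278  -0.111] 0.05323318764567375
tea_carton scene 0.95 985
tea_carton top 0.74 866
scene [620.831 306.05   -0.548] 0.15685279667377472Traceback (most recent call last):
  File "m.py", line 18, in <module>
    for y in yaws: print(n,*fit(parts,{n:mk[n]},(p[0],p[1],y)))
                            ~~~^^^^^^^^^^^^^^^^^^^^^^^^^^^^^^^
  File "h.py", line 41, in fit
    r=minimize(f,v0,method="Nelder-Mead",options=dict(initial_simplex=np.vstack([v0,v0+[8,0,0],v0+[0,8,0],v0+[0,0,12]]),xatol=.2,fatol=1e-4,maxiter=150))
    res = _minimize_neldermead(fun, x0, args, callback, bounds=bounds,
                               **options)
    fsim[j] = func(sim[j])
              ~~~~^^^^^^^^
    fx = function(np.copy(x), *(wrapper_args + args))
  File "h.py", line 39, in f
    p=[v[0],v[1],v[2]/100]; return sum(np.abs(render(p,n)-m).sum()/m.sum() for n,m in masks.items())
                                   ~~~^^^^^^^^^^^^^^^^^^^^^^^^^^^^^^^^^^^^^^^^^^^^^^^^^^^^^^^^^^^^^^
  File "h.py", line 39, in <genexpr>
    p=[v[0],v[1],v[2]/100]; return sum(np.abs(render(p,n)-m).sum()/m.sum() for n,m in masks.items())
                                              ~~~~~~^^^^^
  File "h.py", line 35, in render
    uv=np.array([px(n,q,Ms.get(n)) for q in W])
                 ~~^^^^^^^^^^^^^^^
  File "h.py", line 16, in px
    m=camera_model(name); M=T(name) if M is None else M
                            ~^^^^^^
  File "h.py", line 5, in T
    m=camera_model(name)
ValueError: time passes only in moves, steps and waits
```

View pics/cups.png

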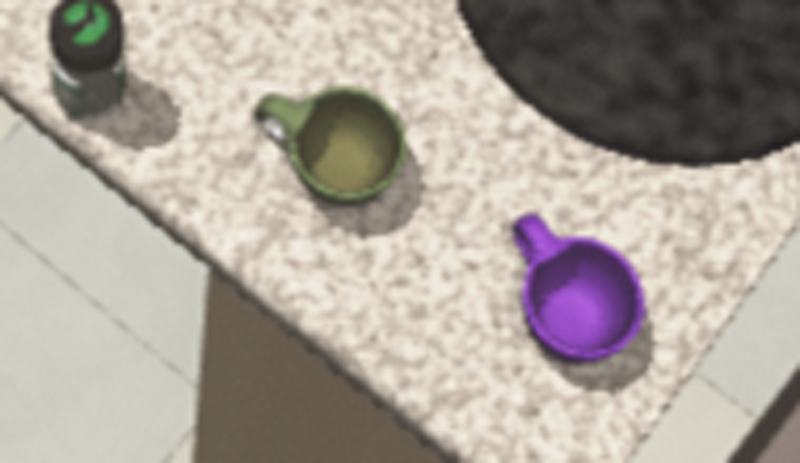

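The crop shows the green cup at scene px (371,344), handle to the upper left, and the look-alike purple one at (427,380). The green one fits "green and white". The shaker is at (310,323). Caching the camera models now.

```bash
sed -i 's/^def T(name/import functools\n_cm=camera_model\ncamera_model=functools.cache(lambda n:_cm(n))\ndef T(name/' h.py
sed -i '/^c1=\|cups.png/d; s/^for t,parts.*/for t,parts,p,yaws in [("tea_carton",[cub(50,155,66)],(621,303,35),(-.5,.9)),("cup",CUP,(429,-315,25),(0,3.1,))]:/' m.py
python3 m.py; python3 -c "
from h import *;o=get_obs();print(o['t'],T('wrist',o)[:3,3]-o['ee_pos'],R.from_rotvec(o['orientation']).as_matrix(),camera_model('wrist'),tip_extent)"
```

```text
tea_carton scene 0.71 891
tea_carton top 0.89 877
scene [621.956 307.006  -0.558] 0.2638888955116272
scene [618.658 303.147  -0.555] 0.2650112211704254
top [624.624 305.487  -0.516] 0.14659349620342255
top [622.714 303.072  -0.511] 0.14694982767105103
both [622.969 305.725  -0.531] 0.4484638571739197
both [621.854 302.967  -0.521] 0.44747209548950195
cup scene 0.62 723
cup top 0.73 445
scene [ 431.015 -335.501    0.307] 0.32114455103874207
scene [ 426.317 -313.02     3.238] 0.07486169040203094
top [ 435.546 -335.788    0.15 ] 0.2390449494123459
top [ 431.991 -313.995    3.333] 0.10154494643211365
both [ 432.995 -334.78     0.283] 0.6847224831581116
both [ 429.474 -314.2      3.297] 0.31659984588623047
1.8 [-74.19372563  22.73923314 144.70423201] [[-9.62189168e-01  2.72382092e-01 -2.16464802e-05]
 [ 2.72382093e-01  9.62189167e-01 -4.73719433e-05]
 [ 7.92473976e-06 -5.14768843e-05 -9.99999999e-01]] {'fx': 401.9868918438188, 'fy': 401.9868918438188, 'cx': 316.1869266229142, 'cy': 235.04149275400084, 'tool_from_camera': array([[-6.50336179e-04, -9.58112614e-01, -2.86390985e-01,
         7.75833058e+01],
       [ 9.99999679e-01, -4.89047454e-04, -6.34703764e-04,
         1.66295269e+00],
       [ 4.68058900e-04, -2.86391306e-01,  9.58112624e-01,
        -1.44703703e+02],
       [ 0.00000000e+00,  0.00000000e+00,  0.00000000e+00,
         1.00000000e+00]])} 17.0
```

```bash
cat >> h.py <<'E'
def go(pos,head=None,M0=None):
    """shift fractions and z-turn fraction from present pose; head = heading of tool y, tool down"""
    o=get_obs(); Rm=R.from_rotvec(o["orientation"]).as_matrix() if M0 is None else M0
    d=Rm.T@(np.array(pos)-o["ee_pos"])/200
    t=np.zeros(3)
    if head is not None:
        y=np.array([np.cos(head),np.sin(head),0]);z=np.array([0,0,-1.]);G=np.c_[np.cross(y,z),y,z]
        t=R.from_matrix(Rm.T@G).as_rotvec()/np.radians(30)
    print("from",o["ee_pos"].round(1),"t",round(o["t"],2),"shift",d.round(3),"turn",t.round(3))
E
python3 -c "
from h import *
go((420,3,210),1.46)"
```

```text
from [170.2 601.4 239.7] t 1.8 shift [-2.017 -2.538  0.148] turn [-0.    -0.    -0.315]
```

```bash
python3 -m jog '-.16 -.2 0 0 0 0 -1;-.32 -.4 0 0 0 0 -1;-.48 -.6 0 0 0 0 -1;-.67 -.84 .05 0 0 0 -1'; python3 -m jog '-.16 -.2 0 0 0 0 -1;-.32 -.4 0 0 0 0 -1;-.48 -.6 0 0 0 0 -1;-.67 -.84 .05 0 0 0 -1'; python3 -m jog '-.16 -.2 0 0 0 0 -1;-.32 -.4 0 0 0 -.1 -1;-.48 -.6 0 0 0 -.2 -1;-.67 -.85 .05 0 0 -.315 -1;-.67 -.85 .05 0 0 -.315 -1;-.67 -.85 .05 0 0 -.315 -1'
python3 - <<'E'
from h import *
o=get_obs(); print(o['t'],o['ee_pos'],o['ft_force']); M=T("wrist",o); shot("wrist","w1.png")
for t in["flap_tab","tea_box"]: print(t,[(w(M,d["xyz"]).round(1),d["confidence"]) for d in pinpoint(t,"wrist")])
E
```

```text
t: 2.2
ee_pos: [248.1, 416.4, 232.8]
orientation: [0.431, 3.111, 0.003]
ft_force: [-0.4, 0.4, 0.2]
width: 87.7
grasp_force: 0.0
t: 2.6
ee_pos: [325.6, 232.3, 225.3]
orientation: [0.431, 3.11, 0.003]
ft_force: [0.9, 1.0, 0.8]
width: 87.6
grasp_force: 0.0
t: 3.2
ee_pos: [407.9, 31.6, 214.3]
orientation: [0.181, 3.136, -0.0]
ft_force: [-0.1, 0.5, -0.6]
width: 87.9
grasp_force: 0.0
3.2 [407.93973049  31.64516148 214.33291213] [-0.1314823   0.50125704 -0.59182837]
flap_tab [(array([429.7,   1.6,  85.4]), 0.95)]
tea_box [(array([548.8, -11.4,   0.6]), 0.85)]
```

View pics/w1.png

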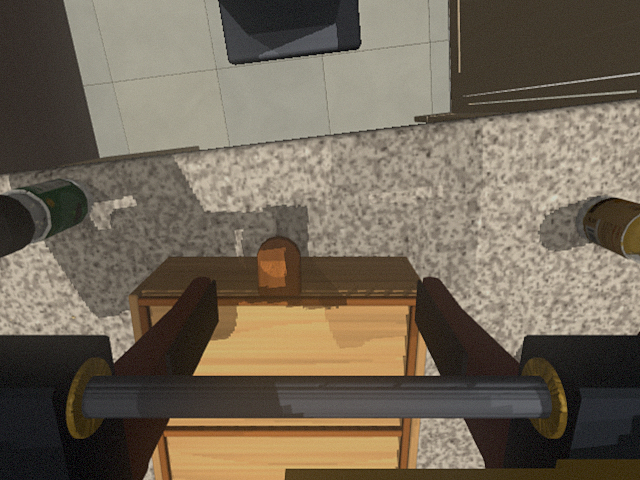

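Run:
```python
from h import *
np.set_printoptions(precision=1,suppress=True)
o=get_obs(); M=T("wrist",o); print(o['t'],o['ee_pos'])
for uv,z in[((279,237),82),((257,275),87),((300,275),87),((135,296),87),((420,294),87),((150,470),94),((416,470),94)]: print(uv,ray("wrist",uv,z,M))
go((425,3,130),1.456)
```

```text
3.35 [407.   34.2 214.5]
(279, 237) [411.1   8.1  82. ]
(257, 275) [436.5 -11.2  87. ]
(300, 275) [440.   19.9  87. ]
(135, 296) [ 443.  -103.5   87. ]
(420, 294) [464.9 106.2  87. ]
(150, 470) [ 597.  -125.3   94. ]
(416, 470) [621.6  95.2  94. ]
from [407.   34.2 214.5] t 3.35 shift [-0.1 -0.1  0.4] turn [ 0. -0.  0.]
```

```bash
python3 -m jog '-.06 -.08 .2 0 0 0 -1;-.11 -.155 .42 0 0 0 -1;-.11 -.155 .42 0 0 0 -1;-.11 -.155 .42 0 0 0 -1'
python3 - <<'E'
from h import *
o=get_obs(); M=T("wrist",o); get_image("wrist")
for t in["flap_tab","tea_box"]: print(t,[(w(M,d["xyz"]).round(1),d["confidence"]) for d in pinpoint(t,"wrist")])
go((428.5,4,86),1.46)
E
```

```text
t: 3.75
ee_pos: [424.8, 1.4, 130.4]
orientation: [-0.173, -3.134, -0.0]
ft_force: [-0.2, -0.0, -0.5]
width: 87.8
grasp_force: 0.0
flap_tab [(array([429.7,   3.3,  84.8]), 0.83)]
tea_box [(array([ 5.503e+02, -8.300e+00, -1.000e-01]), 0.82)]
from [426.6   1.3 132.5] t 3.9 shift [-0.007  0.014  0.233] turn [0.001 0.007 0.002]
```

```bash
python3 -m jog '-.01 .012 .12 0 0 0 -1;-.01 .012 .23 0 0 0 -1;-.01 .012 .23 0 0 0 -1;-.01 .012 .23 0 0 0 .5;-.01 .012 .23 0 0 0 .5;-.01 .012 .23 0 0 0 .5;-.01 .012 .23 0 0 0 .5;-.01 .012 .23 0 0 0 .5'
python3 - <<'E'
from h import *
o=get_obs(); print(o['t'],o['ee_pos'],o['width'],o['grasp_force'],o['ft_force'])
E
```

```text
t: 4.7
ee_pos: [428.2, 2.5, 84.9]
orientation: [0.174, 3.136, 0.0]
ft_force: [-0.0, 0.0, -0.1]
width: 51.2
grasp_force: 0.0
4.7 [428.23972598   2.48595741  84.88636611] 51.17440777088721 0.0 [-0.00147482  0.02086601 -0.05890316]
```

```bash
python3 -m jog '0 0 0 0 0 0 1;0 0 0 0 0 0 1;0 0 0 0 0 0 1;0 0 0 0 0 0 1;0 0 0 0 0 0 1'
python3 - <<'E'
import numpy as np
P=lambda t:np.array([-214*np.cos(t)-4.5*np.sin(t),214*np.sin(t)-4.5*np.cos(t)])/200
for a,b in[(0,.6),(.6,1.2),(1.2,1.72)]:
    print([tuple((-(P(t)-P(a))).round(3)) for t in np.linspace(a,b,7)[1:]])
from h import *
o=get_obs(); print(o['ee_pos'],o['width'],o['grasp_force'])
E
```

```text
t: 5.2
ee_pos: [427.8, 1.6, 84.4]
orientation: [-0.173, -3.136, 0.002]
ft_force: [0.1, -9.2, 2.0]
width: 31.6
grasp_force: 30.0
[(np.float64(-0.003), np.float64(-0.107)), (np.float64(-0.017), np.float64(-0.213)), (np.float64(-0.041), np.float64(-0.317)), (np.float64(-0.076), np.float64(-0.418)), (np.float64(-0.12), np.float64(-0.516)), (np.float64(-0.174), np.float64(-0.608))]
[(np.float64(-0.063), np.float64(-0.087)), (np.float64(-0.134), np.float64(-0.166)), (np.float64(-0.213), np.float64(-0.239)), (np.float64(-0.299), np.float64(-0.303)), (np.float64(-0.39), np.float64(-0.358)), (np.float64(-0.487), np.float64(-0.404))]
[(np.float64(-0.087), np.float64(-0.032)), (np.float64(-0.177), np.float64(-0.056)), (np.float64(-0.268), np.float64(-0.072)), (np.float64(-0.36), np.float64(-0.08)), (np.float64(-0.453), np.float64(-0.08)), (np.float64(-0.545), np.float64(-0.072))]
[427.84328688   1.57317921  84.4138405 ] 31.571573008260412 29.996182322502136
```

```bash
python3 -m jog '-.003 -.007 -.107 0 0 0 1;-.017 -.007 -.213 0 0 0 1;-.041 -.007 -.317 0 0 0 1;-.076 -.007 -.418 0 0 0 1;-.12 -.007 -.516 0 0 0 1;-.174 -.007 -.608 0 0 0 1;-.174 -.007 -.608 0 0 0 1'
```

```text
t: 5.9
ee_pos: [463.3, -2.7, 207.7]
orientation: [0.174, 3.136, 0.0]
ft_force: [-2.3, 2.0, 0.1]
width: 31.8
grasp_force: 30.0
```

Forces are small; continuing the arc.

```bash
python3 -m jog '-.063 0 -.087 0 0 0 1;-.134 0 -.166 0 0 0 1;-.213 0 -.239 0 0 0 1;-.299 0 -.303 0 0 0 1;-.39 0 -.358 0 0 0 1;-.487 0 -.404 0 0 0 1;-.487 0 -.404 0 0 0 1'
```

```text
t: 6.6
ee_pos: [560.6, -13.9, 287.1]
orientation: [0.174, 3.136, -0.001]
ft_force: [-3.6, -0.9, 6.2]
width: 31.5
grasp_force: 30.0
```

```bash
python3 -m jog '-.087 0 -.032 0 0 0 1;-.177 0 -.056 0 0 0 1;-.268 0 -.072 0 0 0 1;-.36 0 -.08 0 0 0 1;-.453 0 -.08 0 0 0 1;-.545 0 -.072 0 0 0 1;-.545 0 -.072 0 0 0 1;-.545 0 -.072 0 0 0 1'
```

```text
t: 7.4
ee_pos: [668.0, -26.2, 301.5]
orientation: [0.174, 3.135, -0.001]
ft_force: [1.6, -3.5, 6.3]
width: 30.9
grasp_force: 30.0
```

```bash
python3 -m jog '0 0 0 0 0 0 -1;0 0 0 0 0 0 -1;0 0 0 0 0 0 -1;0 0 0 0 0 0 -1;0 0 -.1 0 0 0 -1;0 0 -.3 0 0 0 -1;0 0 -.4 0 0 0 -1'
python3 - <<'E'
from h import *
np.set_printoptions(precision=1,suppress=True)
for n in("top","scene"):
    im=get_image(n); M=T(n); cv2.imwrite(f"pics/o_{n}.png",im[:,:,::-1])
    for t in("flap_tab","carton_bay","cup_bay","mate_bay","mate_cup","tea_carton"): print(n,t,[(w(M,d["xyz"]),round(d["confidence"],2)) for d in pinpoint(t,n)])
a=cv2.imread("pics/o_top.png")[180:330,170:330];b=cv2.imread("pics/o_scene.png")[130:310,190:382]
cv2.imwrite("pics/open.png",np.hstack([cv2.resize(a,(400,375)),cv2.resize(b,(400,375))]))
E
```

```text
t: 8.1
ee_pos: [668.2, -25.5, 384.0]
orientation: [0.174, 3.134, 0.0]
ft_force: [0.8, -0.4, 1.0]
width: 84.4
grasp_force: 0.0
top flap_tab []
top carton_bay [(array([583.8, -71.7,   5.7]), 0.51)]
top cup_bay [(array([496.2, -55.1,   8.7]), 0.57)]
top mate_bay [(array([585.5, -69.2,  10.6]), 0.68)]
top mate_cup [(array([582.1, -69.6,   7. ]), 0.92), (array([494.2, -53.7,   5.7]), 0.72)]
top tea_carton [(array([621.6, 306.7,   3. ]), 0.61)]
scene flap_tab [(array([672. , -25. , 300.4]), 0.94)]
scene carton_bay [(array([548.8,  26.3,   2.3]), 0.58)]
scene cup_bay [(array([491.9, -59.4,   8.2]), 0.69)]
scene mate_bay [(array([583.2, -66.2,   4.6]), 0.59)]
scene mate_cup [(array([581.9, -72.6,   7.4]), 0.91), (array([547.1,  26.7,   2. ]), 0.4)]
scene tea_carton [(array([620.7, 302.2,   4. ]), 0.7)]
```

View pics/open.png

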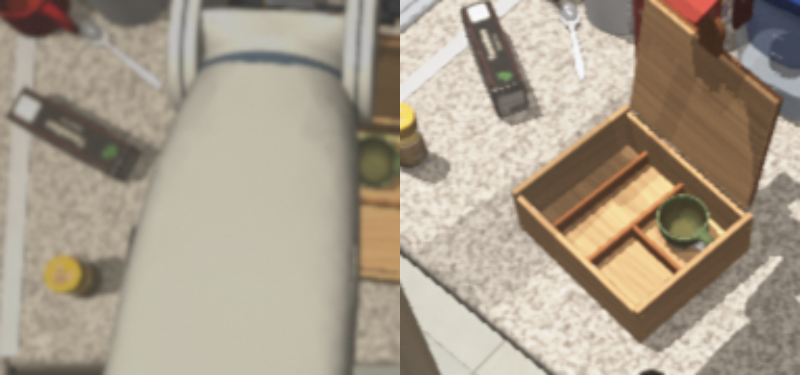

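```bash
python3 -c "
from h import *
go((630,285,330),2.61)"
```

```text
from [667.5 -25.5 380.9] t 8.8 shift [0.358 1.522 0.255] turn [ 0.000e+00 -1.000e-03 -2.196e+00]
```

```bash
python3 -m jog '.03 .2 0 0 0 -.25 -1;.07 .4 0 0 0 -.5 -1;.12 .6 0 0 0 -.75 -1;.18 .8 0 0 0 -1 -1;.18 .8 0 0 0 -1 -1'; python3 -c "
from h import *
go((630,285,300),2.61)"
```

```text
t: 9.3
ee_pos: [648.5, 141.9, 381.2]
orientation: [-0.655, 3.072, 0.002]
ft_force: [-0.4, -0.2, 0.3]
width: 87.9
grasp_force: 0.0
from [648.5 141.9 381.2] t 9.3 shift [-0.207  0.691  0.407] turn [ 2.000e-03  1.000e-03 -1.182e+00]
```

```bash
python3 -m jog '-.05 .17 .1 0 0 -.25 -1;-.1 .35 .2 0 0 -.5 -1;-.15 .52 .3 0 0 -.75 -1;-.2 .69 .4 0 0 -1 -1;-.2 .69 .4 0 0 -1 -1;-.2 .69 .4 0 0 -1 -1'
python3 - <<'E'
from h import *
o=get_obs(); M=T("wrist",o); shot("wrist","w2.png")
print([(w(M,d["xyz"]).round(1),d["confidence"]) for d in pinpoint("tea_carton","wrist")])
mk=[d for d in outline_of("tea_carton","wrist")]
print([(d["confidence"],d["mask"].sum()) for d in mk])
print(fit([cub(50,155,66)],{"wrist":mk[0]["mask"].astype(np.float32)},(622,304,-.53),{"wrist":M}))
go((622,304,200),2.61)
E
```

```text
t: 9.9
ee_pos: [630.7, 279.7, 300.7]
orientation: [1.415, -2.803, 0.001]
ft_force: [-0.1, -0.5, 1.1]
width: 88.1
grasp_force: 0.0
[(array([6.227e+02, 3.017e+02, 5.000e-01]), 0.95)]
[(0.91, np.int64(6994))]
(array([ 6.24559028e+02,  3.03597608e+02, -5.08790509e-01]), np.float64(0.17630290985107422))
from [631.7 278.6 302.4] t 10.05 shift [-0.073  0.115  0.512] turn [-0.002  0.002 -0.202]
```

View pics/w2.png

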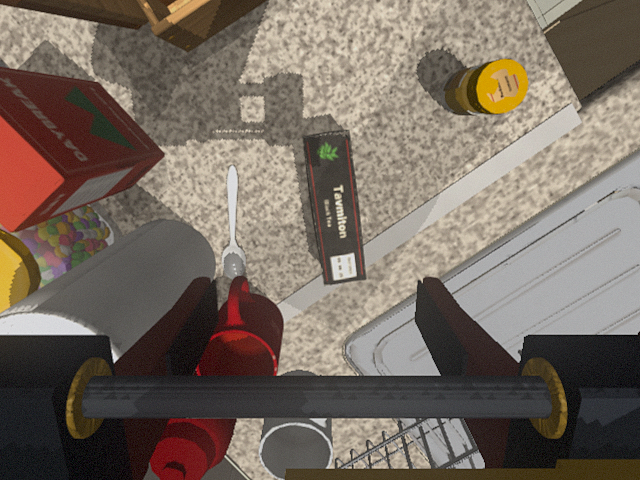

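Run:
```python
from h import *
np.set_printoptions(precision=3,suppress=True)
o=get_obs();M=T("wrist",o)
c=np.array([ray("wrist",p,66,M)[:2] for p in((306,138),(350,131),(366,278),(325,285))]);print(c,c.mean(0))
for a,b in((0,1),(3,2),(1,2),(0,3)): d=c[b]-c[a];print(np.hypot(*d),np.arctan2(d[1],d[0]))
```

```text
[[606.454 227.198]
 [570.238 246.254]
 [640.94  374.947]
 [679.188 356.291]] [624.205 301.173]
40.92280074385336 2.6572208309470273
42.55528985140245 2.6877989432774165
146.83500080616292 1.0684274767897564
148.17338767924358 1.0577038843904987
```

```bash
python3 -m jog '-.03 .05 .2 0 0 -.1 -1;-.06 .1 .4 0 0 -.235 -1;-.07 .115 .6 0 0 -.235 -1;-.07 .115 .8 0 0 -.235 -1;-.07 .115 .9 0 0 -.235 -1;-.07 .115 .9 0 0 -.235 -1';  python3 -c "
from h import *
go((623.5,303,52),2.627)"
```

```text
t: 10.65
ee_pos: [619.4, 302.7, 118.6]
orientation: [1.582, -2.709, -0.0]
ft_force: [-0.4, -0.1, 0.2]
width: 87.7
grasp_force: 0.0
from [619.4 302.7 118.6] t 10.65 shift [-0.013 -0.018  0.333] turn [ 0.005 -0.008  0.001]
```

```bash
python3 -m jog '-.01 -.016 .15 0 0 0 -1;-.01 -.016 .33 0 0 0 -1;-.01 -.016 .33 0 0 0 1;-.01 -.016 .33 0 0 0 1;-.01 -.016 .33 0 0 0 1;-.01 -.016 .33 0 0 0 1;-.01 -.016 .33 0 0 0 1;-.01 -.016 .33 0 0 0 1';python3 -m jog '0 0 0 0 0 0 1;0 0 -.1 0 0 0 1;0 0 -.3 0 0 0 1;0 0 -.5 0 0 0 1;0 0 -.75 0 0 0 1;0 0 -.75 0 0 0 1';  python3 -c "
from h import *
print(get_obs()['width'],get_obs()['grasp_force'])
go((550.5,26,200),1.456)"
```

```text
t: 11.45
ee_pos: [625.1, 305.4, 56.9]
orientation: [-1.587, 2.709, -0.0]
ft_force: [0.0, -0.8, 7.6]
width: 49.8
grasp_force: 29.9
t: 12.05
ee_pos: [628.1, 306.9, 213.7]
orientation: [-1.581, 2.7, -0.002]
ft_force: [0.6, -0.1, -0.1]
width: 49.7
grasp_force: 29.9
49.67043322727165 29.902441799640656
from [628.1 306.9 213.7] t 12.05 shift [ 1.415 -0.348  0.056] turn [-1.000e-03  2.600e-02  2.243e+00]
```

```bash
python3 -c "
from h import *
go((545,190,210),1.456)"; python3 -m jog '.16 -.02 0 0 0 .25 1;.32 -.02 0 0 0 .5 1;.48 -.01 0 0 0 .75 1;.6 0 0 0 0 1 1;.6 0 0 0 0 1 1;.6 0 0 0 0 1 1';python3 -m jog '0 0 0 0 0 .25 1;0 0 0 0 0 .5 1;0 0 0 0 0 .75 1;0 0 0 0 0 1 1;0 0 0 0 0 1 1'; python3 -c "
from h import *
go((545,190,210),1.456)
go((549.5,26,200),1.456)"
```

```text
from [628.1 306.9 213.7] t 12.05 shift [0.713 0.076 0.01 ] turn [-1.000e-03  2.600e-02  2.243e+00]
t: 12.65
ee_pos: [565.9, 200.5, 205.4]
orientation: [-0.834, 3.028, 0.0]
ft_force: [0.2, 0.1, 0.4]
width: 49.8
grasp_force: 29.9
t: 13.15
ee_pos: [566.4, 201.5, 205.1]
orientation: [-0.022, 3.141, 0.001]
ft_force: [-0.1, 0.4, -0.8]
width: 49.5
grasp_force: 29.9
from [566.4 201.5 205.1] t 13.15 shift [ 0.108 -0.056 -0.024] turn [0.001 0.001 0.246]
from [566.4 201.5 205.1] t 13.15 shift [ 0.097 -0.876  0.025] turn [0.001 0.001 0.246]
```

```bash
python3 -m jog '.08 -.1 0 0 0 .2 1;.1 -.3 0 0 0 .246 1;.1 -.5 0 0 0 .246 1;.1 -.7 0 0 0 .246 1;.1 -.876 0 0 0 .246 1;.1 -.876 0 0 0 .246 1;.1 -.876 0 0 0 .246 1'
python3 - <<'E'
from h import *
np.set_printoptions(precision=1,suppress=True)
o=get_obs(); print(o["ee_pos"]); M=T("wrist",o); shot("wrist","w3.png"); get_image("scene")
for n,MM in(("wrist",M),("scene",T("scene"))):
    for t in("tea_box","cup_bay","mate_bay","mate_cup","carton_bay","tea_carton"): print(n,t,[(w(MM,d["xyz"]),round(d["confidence"],2)) for d in pinpoint(t,n)])
for t in("tea_box",):
    pass
go((549.5,26,100),1.456)
E
```

```text
t: 13.85
ee_pos: [548.3, 24.9, 205.3]
orientation: [0.18, 3.136, 0.001]
ft_force: [0.6, 0.6, -1.1]
width: 49.6
grasp_force: 29.9
[548.3  24.9 205.3]
wrist tea_box []
wrist cup_bay [(array([501.9, -57.4,   8. ]), 0.67)]
wrist mate_bay []
wrist mate_cup [(array([588.6, -67.7,  11.1]), 0.7)]
wrist carton_bay []
wrist tea_carton [(array([545.5,  26.1, 149.4]), 0.74)]
scene tea_box [(array([541. ,  -9.7,  -2.6]), 0.72)]
scene cup_bay [(array([491.3, -58.3,   6.7]), 0.84)]
scene mate_bay [(array([583.5, -62.8,   6.7]), 0.64)]
scene mate_cup [(array([582.5, -73.5,  10. ]), 0.55), (array([ 369. , -189.2,   -2.6]), 0.18)]
scene carton_bay [(array([548.2,  27.8,   3.8]), 0.61)]
scene tea_carton [(array([543.2,  29. , 149.6]), 0.76)]
from [547.7  25.  205.3] t 14.55 shift [-0.   0.   0.5] turn [ 0.  0. -0.]
```

View pics/w3.png

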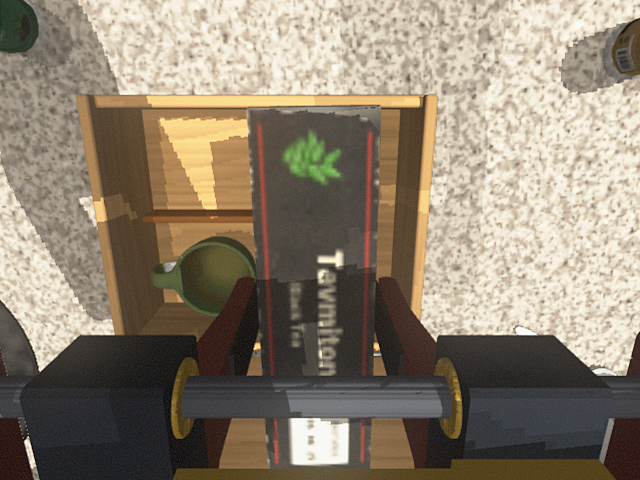

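Run:
```python
from h import *
np.set_printoptions(precision=1,suppress=True)
o=get_obs();M=T("wrist",o);print(o["ee_pos"])
B=R.from_euler("z",-.11).as_matrix()[:2,:2]
for l,p,z in(("boxFR",(78,95),87),("boxFL",(437,95),87),("front inner",(200,108),79),("front inner",(400,107),79),("cartonFR",(247,107),215.5),("cartonFL",(381,106),215.5),("midfence top",(200,215),33),("L side inner",(423,200),87),("R side inner",(100,200),87)):
    r=ray("wrist",p,z,M)[:2]; print(l,r,"in box axes",B.T@r)
print(B.T@o["ee_pos"][:2])
```

```text
[547.7  25.  205.3]
boxFR [ 442.1 -109.7] in box axes [451.5 -60.5]
boxFL [468.1 110.9] in box axes [453.1 161.6]
front inner [458.1 -38.4] in box axes [459.5  12.1]
front inner [472.5  89.3] in box axes [459.9 140.7]
cartonFR [466.1  13.8] in box axes [461.8  64.8]
cartonFL [470.8  56.2] in box axes [461.8 107.5]
midfence top [537.3 -67.4] in box axes [541.4  -8. ]
L side inner [533.2  99.5] in box axes [519.1 157.5]
R side inner [ 508.1 -114. ] in box axes [517.6 -57.5]
[541.7  85. ]
```

```bash
python3 -m jog '-.033 -.004 .1 0 0 0 1;-.033 -.004 .25 0 0 0 1;-.033 -.004 .4 0 0 0 1;-.033 -.004 .5 0 0 0 1;-.033 -.004 .5 0 0 0 1'
python3 -m jog '0 0 .06 0 0 0 1;0 0 .1 0 0 0 1;0 0 .14 0 0 0 1;0 0 .16 0 0 0 1;0 0 .18 0 0 0 1'
```

```text
t: 15.05
ee_pos: [552.2, 23.2, 102.7]
orientation: [-0.183, -3.131, 0.001]
ft_force: [-0.1, -0.0, -0.8]
width: 50.0
grasp_force: 29.9
t: 15.55
ee_pos: [554.4, 23.4, 69.2]
orientation: [0.183, 3.136, 0.0]
ft_force: [-0.7, 0.0, -0.6]
width: 49.9
grasp_force: 29.9
```

```bash
python3 -m jog '0 0 .01 0 0 0 1;0 0 .018 0 0 0 1;0 0 .024 0 0 0 1;0 0 .03 0 0 0 1;0 0 .03 0 0 0 1'
```

```text
t: 16.05
ee_pos: [554.3, 23.4, 64.9]
orientation: [0.183, 3.136, -0.0]
ft_force: [-5.4, -0.3, 14.8]
width: 49.8
grasp_force: 29.9
```

```bash
python3 -m jog '0 0 -.01 0 0 0 -.5;0 0 -.01 0 0 0 -.5;0 0 -.01 0 0 0 -.5;0 0 -.01 0 0 0 -.5;0 0 -.2 0 0 0 -.5;0 0 -.4 0 0 0 -1;0 0 -.65 0 0 0 -1;0 0 -.65 0 0 0 -1'
python3 - <<'E'
from h import *
np.set_printoptions(precision=1,suppress=True)
o=get_obs();M=T("wrist",o); shot("wrist","w4.png")
for t in("tea_carton","cup_bay","mate_cup"): print(t,[(w(M,d["xyz"]),round(d["confidence"],2)) for d in pinpoint(t,"wrist")])
go((430,-314,200),1.57)
E
```

```text
t: 16.85
ee_pos: [558.0, 23.5, 199.3]
orientation: [0.182, 3.126, 0.001]
ft_force: [0.6, -0.9, 0.6]
width: 85.6
grasp_force: 0.0
tea_carton [(array([552.2,  20.8,  10.7]), 0.82)]
cup_bay [(array([498.2, -58.6,   5.4]), 0.6)]
mate_cup [(array([588.7, -67.8,  10.2]), 0.69)]
from [553.3  23.3 192.1] t 17.05 shift [ 0.4 -1.7 -0. ] turn [-0.  -0.  -0.2]
```

View pics/w4.png

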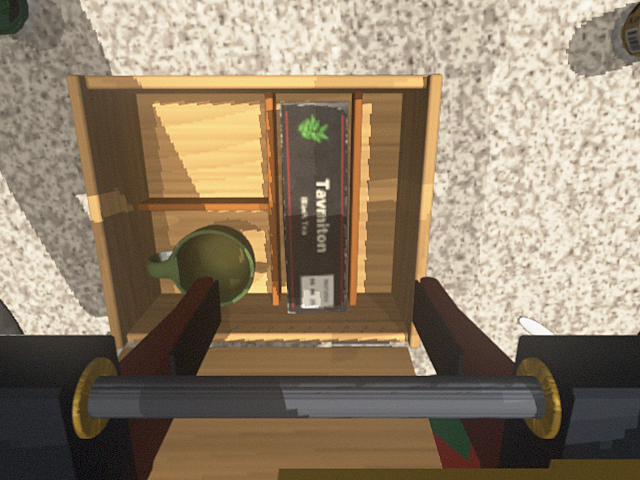

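```bash
python3 -m jog '.2 -.1 0 0 0 .25 -1;.4 -.2 0 0 0 .5 -1;.5 -.4 0 0 0 .75 -1;.5 -.6 0 0 0 1 -1;.5 -.8 0 0 0 1 -1;.5 -.8 0 0 0 1 -.5'; python3 -c "
from h import *
go((435,-300,190),.14)"
```

```text
t: 17.65
ee_pos: [434.9, -126.9, 191.9]
orientation: [-0.994, -2.978, 0.001]
ft_force: [-0.1, 0.6, 0.2]
width: 82.9
grasp_force: 0.0
from [ 434.9 -126.9  191.9] t 17.65 shift [-0.52  -0.691  0.009] turn [-0.004 -0.003  1.502]
```

```bash
python3 -m jog '-.12 -.17 0 0 0 .25 -.5;-.25 -.35 0 0 0 .5 -.5;-.38 -.52 0 0 0 .75 -.5;-.52 -.69 0 0 0 1 -.5;-.52 -.69 0 0 0 1 -.5;-.52 -.69 0 0 0 1 -.5'; python3 -m jog '0 0 0 0 0 .25 .1;0 0 0 0 0 .5 .1;0 0 0 0 0 .5 .1;0 0 0 0 0 .5 .1;0 0 0 0 0 .5 .1'
python3 - <<'E'
from h import *
np.set_printoptions(precision=2,suppress=True)
o=get_obs();M=T("wrist",o); shot("wrist","w5.png"); print(o["width"],o["ee_pos"])
print([(w(M,d["xyz"]),round(d["confidence"],2)) for d in pinpoint("cup","wrist")])
for d in outline_of("cup","wrist"):
    print(d["confidence"],d["mask"].sum(),fit(CUP,{"wrist":d["mask"].astype(np.float32)},(430,-314,3.28),{"wrist":M}))
go((435,-300,190),.14)
E
```

```text
t: 18.25
ee_pos: [436.4, -296.1, 191.6]
orientation: [-1.725, -2.622, -0.001]
ft_force: [0.1, 1.7, 0.5]
width: 65.9
grasp_force: 0.0
t: 18.75
ee_pos: [437.2, -295.7, 193.0]
orientation: [-2.049, -2.38, -0.0]
ft_force: [0.8, -0.0, -0.3]
width: 39.4
grasp_force: 0.0
39.42461165040577 [ 437.2  -295.74  193.02]
[(array([ 435.31, -311.09,   -4.11]), 0.78), (array([ 449.29, -462.62,    3.94]), 0.59)]
0.97 2352 (array([ 450.68, -463.56,    2.88]), np.float64(1.213063359260559))
0.94 5983 (array([ 432.97, -313.56,    3.32]), np.float64(0.07435651123523712))
from [ 437.2 -296.4  193.2] t 18.9 shift [-0.02 -0.01  0.02] turn [-0.   -0.    0.01]
```

View pics/w5.png

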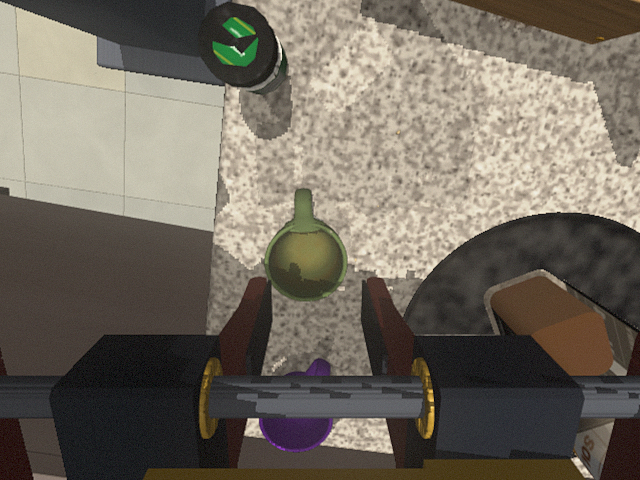

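Run:
```python
from h import *
np.set_printoptions(precision=1,suppress=True)
o=get_obs();M=T("wrist",o)
for p,z in(((306,259),49),((265,259),49),((347,259),49),((303,192),49),((306,218),49),((306,299),49)): print(p,ray("wrist",p,z,M))
for z in(0,60,120,180): print("bottle",ray("wrist",(487,295),z,M),ray("wrist",(545,270),z,M))
```

```text
(306, 259) [ 434.9 -322.8   49. ]
(265, 259) [ 403.9 -327.4   49. ]
(347, 259) [ 465.9 -318.3   49. ]
(303, 192) [ 425.5 -271.9   49. ]
(306, 218) [ 430.4 -290.9   49. ]
(306, 299) [ 439.5 -356.    49. ]
bottle [ 605.5 -351.3    0. ] [ 650.7 -319.8    0. ]
bottle [ 573.8 -327.6   60. ] [ 611.  -301.6   60. ]
bottle [ 542.2 -303.8  120. ] [ 571.3 -283.5  120. ]
bottle [ 510.5 -280.   180. ] [ 531.6 -265.3  180. ]
```

Run:
```python
from h import *
np.set_printoptions(precision=0,suppress=True)
o=get_obs();M=T("wrist",o)
def am(f,x0,y0,x1,y1,tag,MM):
    b=cv2.imread(f).astype(int)[y0:y1,x0:x1]; m=((b[:,:,2]-b[:,:,0])>30).astype(np.uint8)
    n,l,s,c=cv2.connectedComponentsWithStats(m); k=1+s[1:,4].argmax()
    pts=np.argwhere(l==k)[:,::-1]+[x0,y0]; bx=cv2.boxPoints(cv2.minAreaRect(pts.astype(np.float32)))
    print(tag,s[k,4],pts.min(0),pts.max(0),bx.ravel())
    for z in(0,60,100,140): print(z,np.array([ray(tag,p,z,MM)[:2] for p in bx]).ravel())
am("pics/top.png",390,195,450,255,"top",T("top"))
am("pics/o_scene.png",400,230,470,340,"scene",T("scene"))
am("pics/w5.png",480,250,639,440,"wrist",M)
```

```text
top 349 [408 214] [431 237] [406. 223. 422. 212. 433. 228. 417. 239.]
0 [ 662. -329.  696. -381.  645. -411.  611. -360.]
60 [ 648. -319.  680. -368.  632. -397.  600. -348.]
100 [ 638. -312.  670. -360.  623. -388.  592. -341.]
140 [ 629. -305.  660. -351.  614. -379.  584. -333.]
scene 451 [419 262] [451 299] [419. 299. 426. 257. 452. 262. 445. 304.]
0 [ 611. -337.  719. -285.  751. -344.  642. -394.]
60 [ 584. -346.  687. -296.  717. -353.  614. -400.]
100 [ 566. -352.  666. -303.  695. -358.  595. -404.]
140 [ 548. -357.  645. -311.  673. -364.  576. -408.]
wrist 7220 [490 270] [613 375] [483. 305. 528. 253. 632. 342. 587. 394.]
0 [ 605. -361.  631. -306.  755. -379.  732. -442.]
60 [ 573. -336.  595. -290.  697. -350.  678. -402.]
100 [ 552. -319.  571. -280.  658. -331.  642. -375.]
140 [ 531. -302.  547. -269.  619. -312.  606. -349.]
```

```bash
python3 -c "
from h import *
go((464.5,-317.5,90),.18)"
```

```text
from [ 437.2 -296.4  193.2] t 18.9 shift [-0.124  0.119  0.516] turn [-0.    -0.    -0.063]
```

```bash
python3 -m jog '-.06 .06 .15 0 0 -.063 .1;-.124 .12 .3 0 0 -.063 .1;-.124 .12 .5 0 0 -.063 .1;-.124 .12 .516 0 0 -.063 .1;-.124 .12 .516 0 0 -.063 .1'
python3 - <<'E'
from h import *
np.set_printoptions(precision=1,suppress=True)
P=[]
for _ in range(3): P.append(get_obs()["ee_pos"]); get_image("top")
print(np.array(P)); print(get_obs()["ft_force"])
go((464.5,-317.5,48),.18)
o=get_obs();M=T("wrist",o);get_image("wrist")
for d in outline_of("cup","wrist")[:2]:
    if d["mask"].sum()>3000: ys,xs=np.nonzero(d["mask"]); print(xs.min(),xs.max(),ys.min(),ys.max(),fit(CUP,{"wrist":d["mask"].astype(np.float32)},(433,-313,3.32),{"wrist":M}))
E
```

```text
t: 19.4
ee_pos: [463.7, -317.3, 89.5]
orientation: [-2.013, -2.408, 0.0]
ft_force: [-1.3, 1.2, -0.0]
width: 39.1
grasp_force: 0.0
[[ 463.7 -317.3   89.5]
 [ 464.6 -317.8   90.8]
 [ 465.1 -318.2   91.6]]
[ 0.2 -0.1 -0.1]
from [ 465.3 -318.3   91.9] t 19.55 shift [ 0.  -0.   0.2] turn [ 0.  0. -0.]
189 314 169 335 (array([ 433.2, -312.7,    3.3]), np.float64(0.2621244192123413))
```

```bash
python3 -m jog '0 0 .08 0 0 0 .1;0 0 .16 0 0 0 .1;0 0 .21 0 0 0 .1;0 0 .21 0 0 0 .1'; python3 -m jog '0 0 0 0 0 0 1;0 0 0 0 0 0 1;0 0 0 0 0 0 1;0 0 0 0 0 0 1;0 0 0 0 0 0 1;0 0 0 0 0 0 1;0 0 0 0 0 0 1'
```

```text
t: 20.05
ee_pos: [464.1, -317.5, 47.7]
orientation: [-2.014, -2.41, 0.0]
ft_force: [-0.1, 0.1, 1.0]
width: 40.1
grasp_force: 0.0
t: 20.75
ee_pos: [464.1, -318.0, 48.6]
orientation: [-2.014, -2.41, 0.001]
ft_force: [-3.5, -0.7, 6.8]
width: 8.5
grasp_force: 27.6
```

```bash
python3 -m jog '0 0 -.03 0 0 0 1;0 0 -.1 0 0 0 1;0 0 -.22 0 0 0 1;0 0 -.36 0 0 0 1;0 0 -.5 0 0 0 1;0 0 -.62 0 0 0 1;0 0 -.65 0 0 0 1;0 0 -.65 0 0 0 1'
python3 - <<'E'
from h import *
np.set_printoptions(precision=2,suppress=True)
o=get_obs();M=T("wrist",o);print(o["width"],o["ee_pos"])
shot("wrist","w6.png"); get_image("scene")
for n,MM in(("wrist",M),("scene",T("scene"))): print([(w(MM,d["xyz"]),round(d["confidence"],2)) for d in pinpoint("cup",n)])
go((500,-150,180),-.11)
E
```

```text
t: 21.55
ee_pos: [465.1, -318.1, 179.4]
orientation: [2.013, 2.408, 0.001]
ft_force: [0.0, -0.8, -1.5]
width: 6.3
grasp_force: 30.1
6.263976462565921 [ 465.14 -318.06  179.35]
[(array([ 445.96, -308.05,  123.34]), 0.56)]
[(array([ 445.47, -463.07,   -1.75]), 0.85), (array([ 439.75, -311.68,  121.12]), 0.69)]
from [ 463.8 -317.2  176.7] t 21.75 shift [ 0.79  0.33 -0.02] turn [-0.   -0.    0.55]
```

```bash
python3 -m jog '.12 .05 0 0 0 .14 1;.3 .12 0 0 0 .28 1;.5 .2 0 0 0 .42 1;.68 .28 0 0 0 .55 1;.79 .33 0 0 0 .55 1;.79 .33 0 0 0 .55 1;.79 .33 0 0 0 .55 1'; python3 -c "
from h import *
go((526.7,-73,170),-.11)"
```

```text
t: 22.45
ee_pos: [501.2, -150.3, 177.2]
orientation: [-2.337, -2.097, 0.002]
ft_force: [-0.2, -0.4, -2.1]
width: 6.3
grasp_force: 30.2
from [ 501.2 -150.3  177.2] t 22.45 shift [0.398 0.085 0.036] turn [-0.003 -0.     0.003]
```

```bash
python3 -m jog '.1 .02 0 0 0 0 1;.22 .05 0 0 0 0 1;.33 .07 0 0 0 0 1;.4 .085 .03 0 0 0 1;.4 .085 .03 0 0 0 1;.4 .085 .03 0 0 0 1;.4 .085 .03 0 0 0 1'
python3 - <<'E'
from h import *
np.set_printoptions(precision=1,suppress=True)
a=get_image("wrist"); o=get_obs();M=T("wrist",o); s=get_image("scene")
for n,MM in(("wrist",M),("scene",T("scene"))):
  for t in("cup","cup_bay","mate_cup","tea_carton","mate_bay"): print(n,t,[(w(MM,d["xyz"]),round(d["confidence"],2)) for d in pinpoint(t,n)])
cv2.imwrite("pics/hover.png",np.hstack([cv2.resize(a[:,:,::-1],(400,300)),cv2.resize(s[190:310,220:380,::-1],(400,300),interpolation=cv2.INTER_CUBIC)]))
go((526.7,-73,85),-.11)
E
```

```text
t: 23.15
ee_pos: [526.8, -73.9, 171.8]
orientation: [-2.341, -2.095, 0.001]
ft_force: [0.2, 0.1, -0.9]
width: 6.6
grasp_force: 30.2
wrist cup [(array([507.2, -60.7, 114.9]), 0.61)]
wrist cup_bay [(array([503.1, -55.5,   7. ]), 0.65)]
wrist mate_cup [(array([588.1, -71.6,   6.6]), 0.81)]
wrist tea_carton [(array([551.7,  24.7,   6.9]), 0.72)]
wrist mate_bay []
scene cup [(array([ 447.3, -462.7,   -3.4]), 0.92), (array([503.7, -62. , 116.1]), 0.81)]
scene cup_bay [(array([491.5, -59.2,   9. ]), 0.61)]
scene mate_cup [(array([584.8, -75.1,   9.4]), 0.6)]
scene tea_carton [(array([548. ,  25.1,   6.7]), 0.79)]
scene mate_bay [(array([581.9, -65.3,   4.3]), 0.89)]
from [527.2 -72.9 172.1] t 23.75 shift [-0.  -0.   0.4] turn [0. 0. 0.]
```

View pics/hover.png

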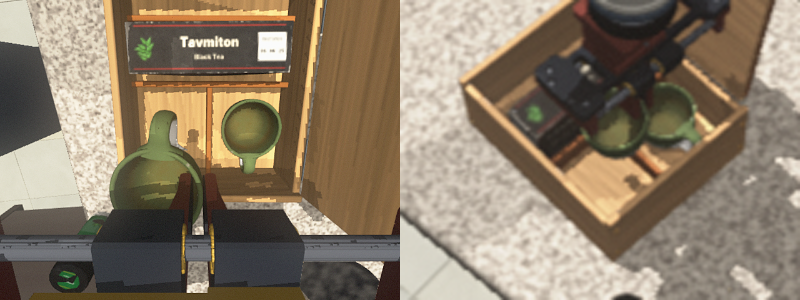

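```bash
python3 -m jog '.01 0 .05 .1 0 0 1;.01 0 .1 .2 0 0 1;.01 0 .1 .25 0 0 1;.01 0 .1 .25 0 0 1'
python3 - <<'E'
from h import *
np.set_printoptions(precision=2,suppress=True)
a=get_image("wrist"); o=get_obs();M=T("wrist",o); s=get_image("scene")
for n,MM in(("wrist",M),("scene",T("scene"))):
  for t in("cup",): print(n,t,[(w(MM,d["xyz"]),round(d["confidence"],2)) for d in pinpoint(t,n)])
Rm=R.from_rotvec(o["orientation"]).as_matrix(); print(Rm)
go((526.7,-71.5,75))
E
```

```text
t: 24.15
ee_pos: [527.9, -70.9, 151.6]
orientation: [-2.265, -2.029, 0.133]
ft_force: [-0.2, -0.5, -1.1]
width: 6.5
grasp_force: 30.2
wrist cup [(array([504.56, -55.19,  98.2 ]), 0.82)]
scene cup [(array([494.66, -56.22, 100.72]), 0.71)]
[[ 0.11  0.99 -0.13]
 [ 0.99 -0.11  0.01]
 [ 0.   -0.13 -0.99]]
from [527.2 -70.9 152.2] t 24.35 shift [-0.    0.05  0.38] turn [0. 0. 0.]
```

```bash
python3 -m jog '-.005 .013 .1 0 0 0 1;-.005 .026 .2 0 0 0 1;-.005 .039 .3 0 0 0 1;-.005 .05 .38 0 0 0 1;-.005 .05 .38 0 0 0 1;-.005 .05 .38 0 0 0 1'; python3 -m jog '0 .003 .02 0 0 0 1;0 .006 .04 0 0 0 1;0 .008 .06 0 0 0 1;0 .008 .06 0 0 0 1'
```

```text
t: 24.95
ee_pos: [527.2, -72.0, 75.8]
orientation: [-2.265, -2.029, 0.133]
ft_force: [0.7, -0.7, -0.9]
width: 6.5
grasp_force: 30.2
t: 25.35
ee_pos: [527.0, -71.9, 63.0]
orientation: [-2.265, -2.029, 0.134]
ft_force: [0.3, 0.2, -1.6]
width: 6.3
grasp_force: 30.2
```

```bash
python3 -m jog '0 .001 .01 0 0 0 1;0 .002 .015 0 0 0 1;0 .002 .015 0 0 0 1'; python3 -m jog '0 .001 .007 0 0 0 1;0 .002 .015 0 0 0 1;0 .002 .015 0 0 0 1'
```

```text
t: 25.65
ee_pos: [527.2, -71.9, 60.1]
orientation: [-2.265, -2.029, 0.133]
ft_force: [0.1, -0.4, -0.6]
width: 6.6
grasp_force: 30.2
t: 25.95
ee_pos: [528.3, -72.2, 57.9]
orientation: [-2.266, -2.03, 0.131]
ft_force: [0.7, -1.5, 5.0]
width: 6.9
grasp_force: 30.4
```

```bash
python3 -m jog '0 .001 .005 0 0 0 1;0 .001 .008 0 0 0 1;0 .001 .008 0 0 0 1'
python3 - <<'E'
from h import *
np.set_printoptions(precision=2,suppress=True)
a=get_image("wrist"); o=get_obs();M=T("wrist",o); s=get_image("scene")
for n,MM in(("wrist",M),("scene",T("scene"))):
  for t in("cup",): print(n,t,[(w(MM,d["xyz"]),round(d["confidence"],2)) for d in pinpoint(t,n)])
E
```

```text
t: 26.25
ee_pos: [529.1, -72.3, 57.3]
orientation: [-2.267, -2.031, 0.13]
ft_force: [1.0, -1.2, 13.3]
width: 6.7
grasp_force: 31.0
wrist cup [(array([502.67, -56.29,   7.07]), 0.66)]
scene cup [(array([496.19, -57.27,  11.05]), 0.86), (array([ 447.26, -462.36,   -0.93]), 0.65)]
```

```bash
python3 -m jog '0 0 -.006 0 0 0 .5;0 0 -.006 0 0 0 .5;0 0 -.006 0 0 0 .5;0 0 -.006 0 0 0 .5'; python3 -m jog '0 0 -.03 0 0 0 .5;0 0 -.1 0 0 0 .5;0 0 -.2 0 0 0 .5;0 0 -.4 0 0 0 .5;0 0 -.6 0 0 0 .5;0 0 -.6 0 0 0 .5'
python3 - <<'E'
from h import *
np.set_printoptions(precision=2,suppress=True)
a=get_image("wrist"); o=get_obs();M=T("wrist",o); s=get_image("scene")
for n,MM in(("wrist",M),("scene",T("scene"))):
  for t in("cup","mate_cup","tea_carton"): print(n,t,[(w(MM,d["xyz"]),round(d["confidence"],2)) for d in pinpoint(t,n)])
for d in outline_of("cup","scene"):
    m=d["mask"];ys,xs=np.nonzero(m);print(xs.mean(),ys.mean(),m.sum())
    if xs.mean()<360 and m.sum()>100: print(fit(CUP,{"scene":m.astype(np.float32)},(498,-57,3.03)))
p=[px("scene",q) for q in((498,-57,30),(588,-68,30))];print(p)
go((480,-60,250),1.456)
E
```

```text
t: 26.85
ee_pos: [527.2, -71.9, 56.6]
orientation: [-2.265, -2.029, 0.134]
ft_force: [0.9, 0.3, -0.3]
width: 21.7
grasp_force: 0.0
t: 27.45
ee_pos: [547.1, -74.3, 182.0]
orientation: [-2.272, -2.035, 0.123]
ft_force: [0.3, -0.1, 0.2]
width: 21.9
grasp_force: 0.0
wrist cup [(array([498.03, -55.43,   0.53]), 0.74)]
wrist mate_cup [(array([586.1 , -71.61,   4.98]), 0.6)]
wrist tea_carton [(array([551.25,  25.3 ,   6.71]), 0.84)]
scene cup [(array([ 449.13, -463.14,   -4.55]), 0.97), (array([495.69, -58.07,   7.19]), 0.73), (array([639.3 , -18.66,  88.25]), 0.19)]
scene mate_cup [(array([581.02, -72.23,   7.6 ]), 0.61), (array([638.69, -17.34,  86.39]), 0.32)]
scene tea_carton [(array([547.73,  24.42,   7.86]), 0.85)]
304.31599229287093 259.1868978805395 519
(array([499.59, -54.07,   2.88]), np.float64(0.1844893991947174))
426.2664872139973 379.24899057873483 743
[array([303.38, 260.33]), array([329.43, 238.99])]
from [542.4 -73.6 174.9] t 27.9 shift [ 0.03 -0.36 -0.33] turn [-0.2  -0.2  -2.99]
```

```bash
python3 -m jog '0 -.15 -.2 -.1 0 0 0;0 -.3 -.4 -.25 0 0 -1;0 -.35 -.6 -.25 0 0 -1;0 -.35 -.8 -.25 0 0 -1;0 -.35 -1 -.25 0 0 -1;0 -.35 -1 -.25 0 0 -1'; python3 -m jog '0 0 0 0 0 -.25 -1;0 0 0 0 0 -.5 -1;0 0 0 0 0 -.75 -1;0 0 0 0 0 -1 -1;0 0 0 0 0 -1 -1';python3 -m jog '0 0 0 0 0 -.25 -1;0 0 0 0 0 -.5 -1;0 0 0 0 0 -.75 -1;0 0 0 0 0 -1 -1;0 0 0 0 0 -1 -1';  python3 - <<'E'
from h import *
np.set_printoptions(precision=1,suppress=True)
get_image("top");get_image("scene")
for n in("top","scene"):
  for t in("flap_tab","flap_hinge"): print(n,t,[(w(T(n),d["xyz"]),round(d["confidence"],2)) for d in pinpoint(t,n)])
go((677,-24,385),1.456)
E
```

```text
t: 28.5
ee_pos: [502.7, -69.3, 388.6]
orientation: [2.334, 2.091, 0.009]
ft_force: [0.7, -0.5, 0.0]
width: 66.4
grasp_force: 0.0
t: 29.0
ee_pos: [499.5, -68.9, 381.9]
orientation: [-1.715, -2.63, 0.001]
ft_force: [0.7, -1.0, 0.2]
width: 87.6
grasp_force: 0.0
t: 29.5
ee_pos: [499.7, -68.9, 382.4]
orientation: [-0.981, -2.983, 0.0]
ft_force: [0.5, 0.5, -0.5]
width: 87.8
grasp_force: 0.0
top flap_tab [(array([671.6, -24.6, 296.5]), 0.62)]
top flap_hinge []
scene flap_tab [(array([670.2, -28. , 298.2]), 0.7)]
scene flap_hinge [(array([636.9, -18.7,  88.7]), 0.77)]
from [499.9 -68.9 383.1] t 29.8 shift [-0.6  0.7 -0. ] turn [-0. -0. -1.]
```

```bash
python3 -m jog '0 0 0 0 0 -.25 -1;0 0 0 0 0 -.5 -1;0 0 0 0 0 -.75 -1;0 0 0 0 0 -1 -1;0 0 0 0 0 -1 -1';python3 -c "
from h import *
go((674.5,-25,385),1.456)"
```

```text
t: 30.3
ee_pos: [500.0, -68.9, 383.2]
orientation: [0.173, 3.137, -0.0]
ft_force: [0.4, 0.3, -0.3]
width: 88.0
grasp_force: 0.0
from [500.  -68.9 383.2] t 30.3 shift [-0.843  0.314 -0.009] turn [-0.     0.     0.009]
```

```bash
python3 -m jog '-.2 .1 0 0 0 0 -1;-.4 .2 0 0 0 0 -1;-.6 .3 0 0 0 0 -1;-.8 .314 0 0 0 0 -1;-.843 .314 0 0 0 0 -1;-.843 .314 0 0 0 0 -1;-.843 .314 0 0 0 0 -1'
python3 - <<'E'
from h import *
np.set_printoptions(precision=1,suppress=True)
o=get_obs();M=T("wrist",o);get_image("wrist");print([(w(M,d["xyz"]),round(d["confidence"],2)) for d in pinpoint("flap_tab","wrist")])
go((674.5,-25,302),1.456)
E
```

```text
t: 31.0
ee_pos: [673.5, -25.2, 382.9]
orientation: [-0.176, -3.135, 0.0]
ft_force: [-0.1, -0.6, -0.1]
width: 87.8
grasp_force: 0.0
[(array([676.8, -25.5, 302.7]), 0.93)]
from [673.3 -25.2 383.6] t 31.1 shift [-0.   0.   0.4] turn [-0. -0.  0.]
```

```bash
python3 -m jog '-.012 0 .15 0 0 0 -1;-.012 0 .3 0 0 0 -1;-.012 0 .4 0 0 0 -1;-.012 0 .405 0 0 0 -1;-.012 0 .405 0 0 0 1;-.012 0 .405 0 0 0 1;-.012 0 .405 0 0 0 1;-.012 0 .405 0 0 0 1'; python3 -m jog '0 0 0 0 0 0 1;0 0 0 0 0 0 1;0 0 0 0 0 0 1;0 0 0 0 0 0 1;0 0 0 0 0 0 1'
python3 - <<'E'
import numpy as np
P=lambda t:np.array([-214*np.cos(t)-4.5*np.sin(t),214*np.sin(t)-4.5*np.cos(t)])/200
for a,b in[(1.75,1.25),(1.25,.75),(.75,.3),(.3,.08),(.08,0)]:
    print([tuple((-(P(t)-P(a))).round(3).tolist()) for t in np.linspace(a,b,7)[1:]])
E
```

```text
t: 31.9
ee_pos: [677.2, -25.3, 303.4]
orientation: [0.172, 3.135, -0.0]
ft_force: [0.1, 0.3, 0.0]
width: 59.4
grasp_force: 0.0
t: 32.4
ee_pos: [676.6, -27.1, 302.2]
orientation: [-0.173, -3.137, 0.005]
ft_force: [-0.7, -7.3, 0.2]
width: 32.0
grasp_force: 30.0
[(0.089, -0.01), (0.178, -0.013), (0.267, -0.009), (0.355, 0.003), (0.442, 0.022), (0.527, 0.049)]
[(0.083, 0.033), (0.162, 0.073), (0.238, 0.12), (0.31, 0.173), (0.377, 0.231), (0.439, 0.295)]
[(0.051, 0.062), (0.098, 0.127), (0.139, 0.196), (0.175, 0.268), (0.206, 0.342), (0.231, 0.418)]
[(0.01, 0.038), (0.019, 0.076), (0.026, 0.115), (0.032, 0.154), (0.036, 0.193), (0.04, 0.232)]
[(0.001, 0.014), (0.001, 0.029), (0.002, 0.043), (0.002, 0.057), (0.002, 0.071), (0.002, 0.086)]
```

Tab gripped; y load corrected slightly; lowering along the arc.

```bash
python3 -m jog '.089 -.006 -.01 0 0 0 1;.178 -.006 -.013 0 0 0 1;.267 -.006 -.009 0 0 0 1;.355 -.006 .003 0 0 0 1;.442 -.006 .022 0 0 0 1;.527 -.006 .049 0 0 0 1;.527 -.006 .049 0 0 0 1'
```

```text
t: 33.1
ee_pos: [570.4, -15.0, 292.5]
orientation: [-0.172, -3.136, 0.001]
ft_force: [-1.2, -2.3, 2.1]
width: 31.7
grasp_force: 30.0
```

```bash
python3 -m jog '.083 0 .033 0 0 0 1;.162 0 .073 0 0 0 1;.238 0 .12 0 0 0 1;.31 0 .173 0 0 0 1;.377 0 .231 0 0 0 1;.439 0 .295 0 0 0 1;.439 0 .295 0 0 0 1'
```

```text
t: 33.8
ee_pos: [483.3, -5.0, 232.4]
orientation: [-0.172, -3.134, -0.0]
ft_force: [-3.6, 0.2, 3.7]
width: 31.4
grasp_force: 30.0
```

```bash
python3 -m jog '.051 0 .062 0 0 0 1;.098 0 .127 0 0 0 1;.139 0 .196 0 0 0 1;.175 0 .268 0 0 0 1;.206 0 .342 0 0 0 1;.231 0 .418 0 0 0 1;.231 0 .418 0 0 0 1'
```

```text
t: 34.5
ee_pos: [439.0, 0.1, 149.0]
orientation: [-0.173, -3.135, -0.001]
ft_force: [-2.0, 3.3, 0.7]
width: 31.6
grasp_force: 30.0
```

```bash
python3 -m jog '.01 0 .038 0 0 0 1;.019 0 .076 0 0 0 1;.026 0 .115 0 0 0 1;.032 0 .154 0 0 0 1;.036 0 .193 0 0 0 1;.04 0 .232 0 0 0 1;.04 0 .232 0 0 0 1'
```

```text
t: 35.2
ee_pos: [431.5, 0.9, 103.3]
orientation: [-0.173, -3.136, -0.001]
ft_force: [-1.9, 5.5, -0.8]
width: 31.7
grasp_force: 30.0
```

```bash
python3 -m jog '0 0 .014 0 0 0 1;.001 0 .029 0 0 0 1;.002 0 .043 0 0 0 1;.002 0 .057 0 0 0 1;.002 0 .068 0 0 0 1;.002 0 .075 0 0 0 1;.002 0 .08 0 0 0 1;.002 0 .08 0 0 0 1'
```

```text
t: 36.0
ee_pos: [431.1, 0.9, 88.0]
orientation: [0.173, 3.137, 0.001]
ft_force: [-2.3, 5.8, -0.3]
width: 31.5
grasp_force: 30.0
```

```bash
python3 -m jog '0 0 .006 0 0 0 1;0 0 .012 0 0 0 1;0 0 .016 0 0 0 1;0 0 .016 0 0 0 1'
```

```text
t: 36.4
ee_pos: [431.2, 0.9, 85.5]
orientation: [0.173, 3.136, 0.001]
ft_force: [-5.1, 5.7, 10.4]
width: 31.5
grasp_force: 30.0
```

```bash
python3 -m jog '0 0 0 0 0 0 -.2;0 0 0 0 0 0 -.2;0 0 0 0 0 0 -.5;0 0 0 0 0 0 -.5;0 0 -.2 0 0 0 -.5;0 0 -.4 0 0 0 -.5;0 0 -.7 0 0 0 -.5;0 0 -.7 0 0 0 -.5'
python3 - <<'E'
from h import *
np.set_printoptions(precision=1,suppress=True)
o=get_obs();M=T("wrist",o);get_image("wrist");get_image("scene")
for n,MM in(("wrist",M),("scene",T("scene"))):
  for t in("flap_tab","flap_hinge","tea_box","cup"): print(n,t,[(w(MM,d["xyz"]),round(d["confidence"],2)) for d in pinpoint(t,n)])
for t in("shaker","spice_jar","coffee_packet"): print(t,[(w(T("scene"),d["xyz"]),round(d["confidence"],2)) for d in pinpoint(t,"scene")])
print(get_obs()["width"],get_obs()["ft_force"])
E
```

```text
t: 37.2
ee_pos: [433.1, 0.6, 228.9]
orientation: [0.172, 3.129, 0.0]
ft_force: [0.1, 0.6, -0.9]
width: 65.9
grasp_force: 0.0
wrist flap_tab [(array([429.9,   4.6,  84.4]), 0.97)]
wrist flap_hinge [(array([644.2, -23.5,  84.1]), 0.83), (array([774.5, 106.3,  -0.5]), 0.32)]
wrist tea_box [(array([546.3,  -7.9,  -2.6]), 0.77)]
wrist cup []
scene flap_tab [(array([426.4,   4.1,  84.5]), 0.71)]
scene flap_hinge [(array([640.9, -21.5,  86.9]), 0.79)]
scene tea_box [(array([541.7,  -9.8,  -1.1]), 0.75)]
scene cup [(array([ 449. , -460.5,   -2.3]), 0.61)]
shaker [(array([ 372.7, -189.8,    1.5]), 0.59)]
spice_jar [(array([444.6, 289. ,  -1.1]), 0.68), (array([425.5,   4.1,  86.8]), 0.61)]
coffee_packet [(array([447.8, 288.3,  -0.4]), 0.19)]
65.86032850639978 [-0.7 -0.1  0.2]
```

Run:
```python
from h import *
b=get_image("top"); print([(w(T("top"),d["xyz"]).round(1),round(d["confidence"],2)) for d in pinpoint("coffee_packet","top")])
a=cv2.imread("pics/top.png")[:,:,::-1]; print(np.abs(a[155:205,235:290].astype(int)-b[155:205,235:290]).mean())
print(close_job())
```

```text
[(array([7.658e+02, 1.017e+02, 7.000e-01]), 0.58)]
0.7373333333333333
the job is handed in; nothing more can be done
None
```

The tea box is packed and its tray is closed: the black tea carton lies flat in the long bay, the green cup stands in the front bay with its handle along the box's y, and the job is handed in at about 38 s. The tray was held all the way down and met its seat at about 10 N. The shaker, spice jar and coffee packet measured unmoved at the end, and the back-bay cup was still in place at the last check before closing.

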